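# Fold the bead tray's two-leaf cover shut

## Task

Close up the orange bead tray with its folding cover. First fold the blue flap down until it lies flush on the inner face of the wooden cover leaf, while that leaf still stands open; then swing the folded pair over and press it fully shut on the tray, gently, without bearing down hard on it. Leave the dish, jar, gauge block and pliers where they stand, and let go at the end.

Things in the scene. Friction and masses are not known exactly. Their poses are not given: they have to be found in the camera images.
- tray: Orange hard bead tray fixed to the table, 170 x 120 x 28 mm (x, y, z), six bead compartments. Origin: centre of its underside. x runs along both cover hinges, y points from its middle to the hinged edge, z up. In the words below, elevation is counted about the hinge: 0 = towards tray -y (over the tray), pi/2 = up, pi = tray +y (away from it).
- tray_hinge (a point): Middle of the cover's hinge axis, 64 mm from the tray's centre along tray +y and 36 mm above the table (8 mm above the rim); axes as the tray's. Steel knuckle posts 36 mm high stand 55 mm either side of it.
- cover (a joint): Elevation (rad) of the wooden cover leaf about tray_hinge: 0 = shut, level over the tray; pi/2 upright; starts leaning away from the tray, 1.92 to 2.25; stop at 2.35. Leaf 160 mm along the hinge, 105 mm from hinge axis to fold line, 90 g, 8 mm thick, all of it on the outer side (upper when shut) of the plane through both hinge axes. Stiff friction hinge, 0.35 N m, stays where left.
- fold_line (a point): Middle of the flap's hinge axis, at the cover leaf's far edge, 105 mm from tray_hinge. Turns with the cover leaf: y points back to tray_hinge, z to the leaf's outer face. When folded, the pair is 16 mm thick with this axis at mid thickness, and its joint stops carry the leaves: they do not bear on the tray.
- flap (a joint): Angle (rad) of the blue flap to the cover leaf: 0 = folded flush on the leaf's inner face (the lower one when shut), pi = straight on beyond it; starts 2.3 to 2.8, standing near vertical. The flap's elevation is cover - pi + flap. Folding takes its free edge over the tray side, then down on to the leaf. 140 mm along the hinge, 80 g. Friction hinge, 0.08 N m, stays where left.
- flap_edge (a point): Middle of the flap's free edge at mid thickness, 95 mm from the fold line. The flap is 8 mm thick, all of it on one side of the hinge axis, so this point lies 4 mm off the plane of the axis. y points away from the fold line, z to the face that lies against the cover leaf when folded.
- dish: Bystander: green glass votive dish, 64 mm wide, 45 mm high, loose. Origin: centre of its underside.
- jar: Bystander: lidded blue stoneware jar, 80 mm wide, 90 mm high, loose. Origin: centre of its underside.
- gauge: Bystander: wooden bead gauge block, 90 x 35 x 22 mm, loose. Origin: centre of its underside.
- pliers: Bystander: steel crimping pliers with red grips lying flat, about 175 x 52 x 12 mm, loose; jaws to its +x. Origin: under the pivot.
Not all that is in view belongs to the job. Of the things that look like the tray, the larger one is meant.

How it is judged (in metres and radians):
On the way, in this order (a step that is already met when the one before it is completed fails the run):
1. the flap is folded flush on the cover leaf while the leaf still stands open (value of joint flap below 0.06 rad and value of joint cover above 1.5 rad), for 0.2 s.
2. the folded pair is swung fully shut on the tray (value of joint flap below 0.07 rad and value of joint cover below 0.03 rad), for 0.2 s.
At the end, for the whole second after the job is handed in: The cover leaf is shut to within 0.03 rad (about 1.7 degrees, 3 mm at its edge) with the flap folded on its inner face to within 0.07 rad, both at rest and let go; dish, jar, gauge block and pliers are within 15 mm of where they started (all of step 2 and velocity of joint cover between -0.05 and 0.05 rad/s and distance of each of dish, jar, gauge, pliers from where it was at the start of the episode below 0.015 m); the robot touches nothing.
It fails at once if the cover leaf is brought over the tray with the flap not folded (value of joint cover below 1.3 rad and value of joint flap above 0.3 rad).
It fails at once if the cover is pressed shut roughly: at its stop, the fingers bear on the tray and its leaves with more than 60 N (value of joint cover below 0.1 rad and contact force between the fingers and tray above 60 N).
It fails at once if the dish or the jar is tipped over (angle between any of dish, jar's own z axis and vertical above 0.35 rad).
It also fails if it takes over 72 s, if anything falls off the work surface, if the arm or the gripper's body presses on something with over 40 N, if the wrist force passes 120 N, or if a joint passes its speed limit or range.

## Robot

A 6-joint arm with a two-finger parallel gripper is mounted at the origin on the work surface. World frame = base frame: x ahead of the robot, y to its left, z up, the work surface at z = 0. Lengths are in mm, angles in rad, forces in N, time in s.
With the tool pointing down it reaches from about 350 to 775 mm from the base axis. Payload 7.3 kg.
Tool frame: the origin (TCP) lies on the front face of the gripper's body, between the roots of the fingers; the fingertips stand 66 mm ahead of it and the grasp point (between the pads) lies 47 mm ahead of it (bot.tip_extent is the distance from the TCP to the fingertips, in mm); z points along the fingers, y is the line along which they close (so a half turn about z gives the same grasp; the last joint's range is limited). The gripper opens to 92 mm and grips with 3 to 60 N. Pads are 19 mm wide; open, the fingers measure 130 mm over their backs; the gripper's body (75 mm by 190 mm) begins 47 mm behind the grasp point.
Start: joints at [1.122, 0.342, 1.524, -0, 1.275, -0.146], TCP at [156.534, 501.134, 292.241] pointing down, gripper open.
Joint ranges: [-2.53, 2.53], [-0.77, 2.02], [0.04, 2.7], [-1, 4.14], [0.28, 2.66], [-3.11, 3.11]. Speed limits (rad/s): [2.57, 2.57, 3.14, 3.14, 3.14, 3.14].

## Interface

Orientations are given as [roll, pitch, yaw] about the fixed x, y, z axes, in that order (R = Rz(yaw) Ry(pitch) Rx(roll)).
In Python, from plant import readout, viewer, order, bot gives the robot as it stands.
- The arm moves only by the shell command python3 -m creep 'ROWS'. ROWS is text: rows parted by semicolons, each of 7 numbers parted by spaces: the shift along the world's x, y, z in m, then the turn, a rotation vector about the world's x, y, z in rad, then the opening in per cent of the stroke, from 0 (shut) to 100 (fully open). A call has 1 to 8 rows; each row shifts and turns the commanded pose from where the row before left it; what a row does not reach is not made up. A row lasts 1/12 s, in which the tool goes at most 41.7 mm and 7.16 degrees, less where a joint would pass 70% of its speed; a pose out of reach is approached as far as the arm can. A call is refused whole if a number of a shift passes 0.0417 or a number of a turn 0.125, either way. A call with a gripper value outside its range is refused whole. The fingers move at their own pace and stop on an object; the grip force is fixed at half the most. Time passes only in rows, so rows that do not move let the fingers close. It gives the time, the measured TCP pose, the force, the opening and the grip force at its end, in the units of the state.
- readout.get_obs(): the state, without advancing time (a new reading comes with each control period).
- viewer.capture(name): name is "scene" or "top" or "wrist"; returns the picture (480x640x3 uint8, red, green, blue); there is no depth.
- viewer.camera_info(name): a dict with "fx", "fy", "cx", "cy" (pixels), "origin" and "rotation" of the camera in the world. Camera axes: x right, y up, looking along -z (the intrinsics and any distortion apply to the point x, -y, -z); pixel columns grow to the right and rows downward; lengths in mm; the calibration is good to about 2 mm. A picture is of the moment at which its call begins: read the wrist's pose just before it. camera_info takes no time and is no camera call; for the wrist camera it gives the pose at the moment of the call.
- order.close_job(): hands the job in; it is judged then, once.
The state is a dict: "time": time; "joint_positions": joint angles; "dq": joint speeds; "tau": joint torques, N m; "tool_pos": TCP position; "tcp_rot": TCP orientation; "contact_force": force on the tool from outside, world axes, zero at the start; "moment": the same for the moment, N m; "grip_width": finger opening in mm; "finger_force": force on a finger pad.
Only numpy, scipy, OpenCV 4.12 (cv2) and the standard library are available. Lean on these libraries where they do the work, as an engineer would, in place of code of your own. Each camera call takes 0.05 s, during which the arm holds its last target. There are 200 camera calls.

## Working session

There is one attempt and no reset: what is moved stays moved. The work goes in short steps, Python scripts to look and compute and a shell command to move; the robot and the scene stay as the last step left them, time stands still between calls to the robot, and variables do not carry over. Pictures are saved under pics/ and viewed, at most 10 in all, crops included, and the job is handed in when it is done.

```bash
mkdir -p pics; ls
python3 - <<'E'
from plant import readout, viewer
import cv2
for n in ["scene","top"]:
    im=viewer.capture(n); cv2.imwrite(f"pics/{n}0.png",im[:,:,::-1]); print(n,viewer.camera_info(n))
print(readout.get_obs())
E
```

```text
pics
scene {'fx': 545.7618385070023, 'fy': 545.7618385070023, 'cx': 311.574926457001, 'cy': 237.53359952869263, 'origin': array([1034.98713519,  319.40234056,  875.39367594]), 'rotation': array([0.56878829, 0.01598583, 2.21437092])}
top {'fx': 502.349541785811, 'fy': 502.349541785811, 'cx': 320.8416415874367, 'cy': 228.89790578908082, 'origin': array([534.8136074 , -14.09220495, 747.96178696]), 'rotation': array([ 1.27377478e-01, -1.15475995e-03, -1.55509666e+00])}
{'time': 0.1, 'joint_positions': array([ 1.12202192e+00,  3.42699198e-01,  1.52491337e+00, -4.03145565e-05,
        1.27536648e+00, -1.45998452e-01]), 'dq': array([ 0.00207235, -0.00041591, -0.00180937, -0.00060654,  0.00067322,
       -0.00063485]), 'tau': array([ 2.90104872e-03, -4.32003808e+01, -2.44694084e+01,  7.20033492e-02,
        5.25138946e-02, -2.58275441e-05]), 'tool_pos': array([156.41292079, 500.88573132, 291.59326299]), 'tcp_rot': array([-3.14021540e+00, -1.63551415e-04,  2.83882835e+00]), 'contact_force': array([-0.28598879, -0.38065967, -0.66689306]), 'moment': array([-0.02650352,  0.01900483,  0.0190873 ]), 'finger_force': 0.0, 'grip_width': 91.93164388152654}
```

View pics/scene0.png

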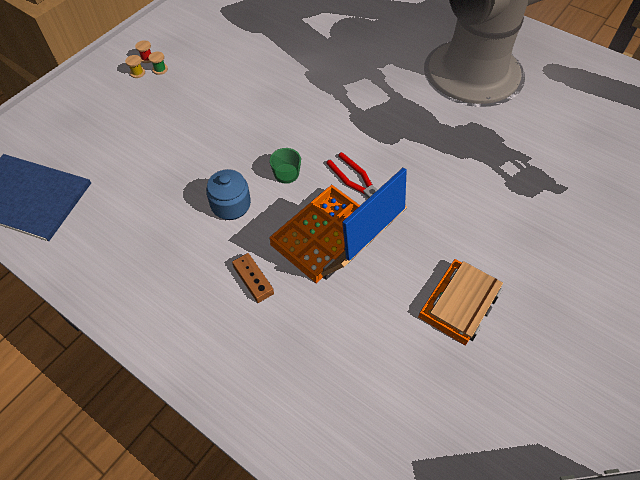

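View pics/top0.png

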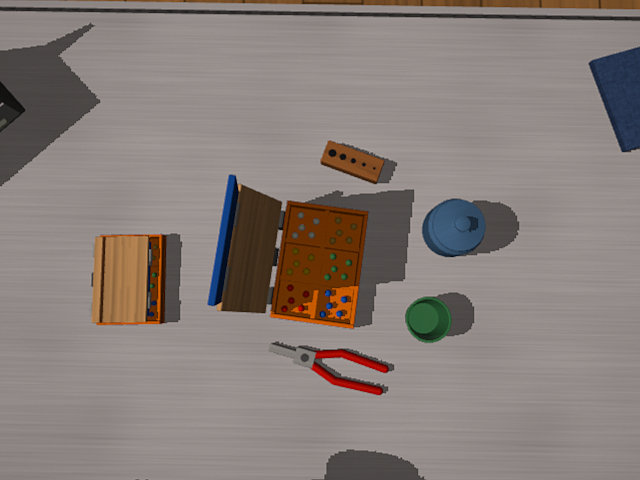

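The scene view shows the large open tray at (325,230) with its blue flap at (375,215). The top view shows the tray at (320,265) and its flap at (225,240).

Two things look like the tray: the top view has one at (320,265) and one at (130,280). The first fits, because it is larger, open, and has the wooden leaf and blue flap. The second is smaller and already has its wooden cover over it. I'll measure the first and crop it to confirm.

```bash
cat > h.py <<'E'
import numpy as np, cv2
from scipy.spatial.transform import Rotation as R
from plant import viewer, readout
def ray(n,px):
    c=viewer.camera_info(n); u,v=px
    d=R.from_euler('xyz',c['rotation']).apply([(u-c['cx'])/c['fx'],-(v-c['cy'])/c['fy'],-1])
    return np.array(c['origin']),d/np.linalg.norm(d)
def onz(n,px,z):
    o,d=ray(n,px); return o+d*(z-o[2])/d[2]
def tri(a,pa,b,pb):
    o,d=ray(a,pa);p,e=ray(b,pb)
    s=np.linalg.lstsq(np.c_[d,-e],p-o,rcond=None)[0]
    x,y=o+s[0]*d,p+s[1]*e
    return (x+y)/2,np.linalg.norm(x-y)
def mask(im,lo,hi):
    m=cv2.inRange(cv2.cvtColor(im,cv2.COLOR_RGB2HSV),lo,hi)
    return cv2.morphologyEx(m,cv2.MORPH_OPEN,np.ones((3,3)))
def big(m,roi):
    z=np.zeros_like(m);x0,y0,x1,y1=roi;z[y0:y1,x0:x1]=m[y0:y1,x0:x1]
    c=cv2.findContours(z,cv2.RETR_EXTERNAL,cv2.CHAIN_APPROX_NONE)[0]
    return max(c,key=cv2.contourArea)
def quad(c):
    h=cv2.convexHull(c)
    return cv2.approxPolyN(h,4,ensure_convex=True).reshape(-1,2)
E
python3 - <<'E'
from h import *
T=cv2.imread("pics/top0.png")[:,:,::-1];S=cv2.imread("pics/scene0.png")[:,:,::-1]
o=big(mask(T,(4,170,80),(16,255,255)),(260,190,380,340)); q=quad(o)
print("tray top",q.tolist()); print(np.round([onz("top",p,28) for p in q],1).tolist())
r=cv2.minAreaRect(np.array([onz("top",p[0],28)[:2] for p in o],np.float32));print(r)
for n,im,roi in (("top",T,(190,160,260,320)),("scene",S,(330,150,420,270))):
    b=big(mask(im,(105,180,50),(125,255,255)),roi);print(n,quad(b).tolist(),cv2.contourArea(b))
a=cv2.resize(T[160:340,190:390],None,fx=2,fy=2,interpolation=2);b=cv2.resize(S[150:300,260:420],(384,360),interpolation=2)
cv2.imwrite("pics/crop1.png",np.hstack([a,b])[:,:,::-1])
E
```

```text
tray top [[368, 211], [353, 328], [270, 316], [287, 200]]
[[654.3, -81.5, 28.0], [486.9, -61.0, 28.0], [501.8, 56.4, 28.0], [668.6, 36.4, 28.0]]
((577.5123901367188, -12.165458679199219), (119.08740997314453, 168.3778533935547), 83.08527374267578)
top [[236, 176], [215, 304], [208, 304], [229, 176]] 751.5
scene [[405, 207], [346, 262], [342, 221], [405, 165]] 2491.0
```

View pics/crop1.png

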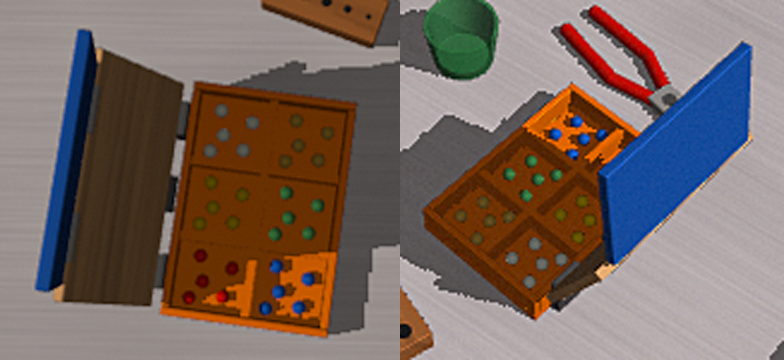

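The crop confirms it. It shows the larger open tray with six compartments, the dark inner face of the leaf leaning away, and the blue flap standing near vertical on the leaf's far edge.

```bash
cat >> h.py <<'E'
yaw=np.radians(-7.0); ex=np.array([np.cos(yaw),np.sin(yaw),0]); ey=np.array([-np.sin(yaw),np.cos(yaw),0]); C=np.array([577.5,-12.2,0])
H=C+64*ey+[0,0,36]
def loc(p): p=np.asarray(p)-H; return np.round([p@ex,p@ey,p[2]],1)   # hinge-frame x,y,z
def wor(x,y,z): return np.round(H+x*ex+y*ey+[0,0,z],1)
def onx(n,px,x):
    o,d=ray(n,px); return o+d*((H+x*ex-o)@ex)/(d@ex)
E
python3 - <<'E'
from h import *
for s,t in (((405,165),(208,304)),((342,221),(229,176))):
    p,e=tri("scene",s,"top",t);print("edge",loc(p),e)
for s,x in (((405,207),-70),((346,262),70),((405,165),-70),((342,221),70)): print("onx",x,loc(onx("scene",s,x)))
print(H)
E
```

```text
edge [-68.6  40.6 195. ] 0.11038327261328079
edge [ 68.9  39.8 189.3] 5.830215054661002
onx -70 [-70.   55.4  98.2]
onx 70 [70.  49.8 84.8]
onx -70 [-70.   39.9 193.2]
onx 70 [ 70.   37.  187.7]
[585.29963798  51.32295371  36.        ]
```

```bash
R="";
python3 -m creep '0.0274 -0.0234 -0.0015 0 0 -0.087 0;0.0274 -0.0234 -0.0015 0 0 -0.087 0;0.0274 -0.0234 -0.0015 0 0 -0.087 0;0.0274 -0.0234 -0.0015 0 0 -0.087 0;0.0274 -0.0234 -0.0015 0 0 -0.087 0;0.0274 -0.0234 -0.0015 0 0 -0.087 0;0.0274 -0.0234 -0.0015 0 0 -0.087 0;0.0274 -0.0234 -0.0015 0 0 -0.087 0'
python3 -m creep '0.0274 -0.0234 -0.0015 0 0 -0.087 0;0.0274 -0.0234 -0.0015 0 0 -0.087 0;0.0274 -0.0234 -0.0015 0 0 -0.087 0;0.0274 -0.0234 -0.0015 0 0 -0.087 0;0.0274 -0.0234 -0.0015 0 0 -0.087 0;0.0274 -0.0234 -0.0015 0 0 -0.087 0;0.0274 -0.0234 -0.0015 0 0 -0.087 0;0.0274 -0.0234 -0.0015 0 0 -0.087 0'
python3 -m creep '0 0 0 0 0 0 0;0 0 0 0 0 0 0'
python3 - <<'E'
from h import *
o=readout.get_obs();print(loc(o['tool_pos'])-[0,0,66],o['tcp_rot'],o['joint_positions'])
E
```

```text
time: 0.77
tool_pos: [376.7, 312.5, 279.9]
tcp_rot: [-3.141, -0.0, 2.138]
contact_force: [0.7, 0.9, -0.0]
grip_width: 43.0
finger_force: 0.0
time: 1.43
tool_pos: [595.9, 125.3, 267.7]
tcp_rot: [-3.141, 0.0, 1.442]
contact_force: [1.1, -0.0, -0.4]
grip_width: 0.7
finger_force: 0.0
time: 1.6
tool_pos: [595.6, 125.2, 267.0]
tcp_rot: [-3.14, 0.0, 1.444]
contact_force: [1.1, 1.0, 0.7]
grip_width: 0.8
finger_force: 0.0
[  1.2  74.6 165. ] [-3.13975495e+00  3.20909064e-04  1.44439772e+00] [8.13175895e-02 5.16086587e-01 1.31781105e+00 6.72520356e-05
 1.30955940e+00 2.07699064e-01]
```

```bash
python3 -m creep '-0.001 -0.0081 0 0 0 0 0;-0.001 -0.0081 0 0 0 0 0;-0.001 -0.0081 0 0 0 0 0;-0.001 -0.0081 0 0 0 0 0;-0.001 -0.0081 0 0 0 0 0;-0.001 -0.0081 0 0 0 0 0'
python3 -m creep '-0.0007 -0.0053 -0.0043 0 0 0 0;-0.0007 -0.0053 -0.0043 0 0 0 0;-0.0007 -0.0053 -0.0043 0 0 0 0;-0.0007 -0.0053 -0.0043 0 0 0 0;-0.0007 -0.0053 -0.0043 0 0 0 0;-0.0007 -0.0053 -0.0043 0 0 0 0'
python3 - <<'E'
from h import *
o=readout.get_obs();print(loc(o['tool_pos'])-[0,0,66])
a=viewer.capture("scene")[100:340,220:460];b=viewer.capture("top")[130:370,180:420]
cv2.imwrite("pics/p2.png",cv2.resize(np.hstack([b,a]),(800,400))[:,:,::-1])
E
```

```text
time: 2.1
tool_pos: [588.6, 77.6, 268.6]
tcp_rot: [3.141, -0.0, 1.447]
contact_force: [-0.5, 1.4, 0.7]
grip_width: 0.3
finger_force: 0.5
time: 2.6
tool_pos: [584.5, 46.0, 241.7]
tcp_rot: [-3.141, -0.0, 1.447]
contact_force: [0.1, 0.5, 2.1]
grip_width: 0.2
finger_force: 0.4
[-1.000e-01 -5.400e+00  1.397e+02]
```

View pics/p2.png

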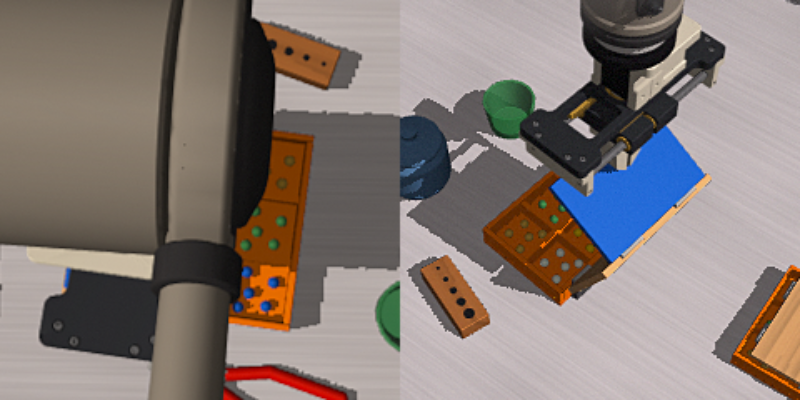

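The picture shows the blue flap leaning about 30° over the tray, pushed by the shut fingers, with the leaf still standing (fold line from (610,265) to (705,180) in the right half). I'll carry on folding.

```bash
python3 -m creep '-0.0005 -0.0041 -0.0065 0 0 0 0;-0.0005 -0.0041 -0.0065 0 0 0 0;-0.0005 -0.0041 -0.0065 0 0 0 0;-0.0005 -0.0041 -0.0065 0 0 0 0;-0.0005 -0.0041 -0.0065 0 0 0 0;-0.0005 -0.0041 -0.0065 0 0 0 0'
python3 -m creep '0 0 -0.006 0 0 0 0;0 0 -0.006 0 0 0 0;0 0 -0.006 0 0 0 0;0 0 -0.006 0 0 0 0;0.0002 0.002 -0.006 0 0 0 0;0.0002 0.002 -0.006 0 0 0 0'
python3 -m creep '0.0005 0.0042 -0.002 0 0 0 0;0.0005 0.0042 -0.002 0 0 0 0;0.0005 0.0042 -0.002 0 0 0 0;0.0005 0.0042 -0.002 0 0 0 0'
python3 -m creep '0.0005 0.004 -0.0007 0 0 0 0;0.0005 0.004 -0.0007 0 0 0 0;0 0 0 0 0 0 0'
python3 - <<'E'
from h import *
o=readout.get_obs();print(loc(o['tool_pos'])-[0,0,66])
E
```

```text
time: 3.2
tool_pos: [581.6, 21.3, 202.6]
tcp_rot: [-3.141, 0.0, 1.447]
contact_force: [0.2, 0.3, 1.5]
grip_width: 0.5
finger_force: 0.4
time: 3.7
tool_pos: [582.2, 25.9, 166.9]
tcp_rot: [3.141, 0.0, 1.447]
contact_force: [0.7, -1.3, 1.2]
grip_width: 0.2
finger_force: 0.4
time: 4.03
tool_pos: [584.3, 43.0, 159.4]
tcp_rot: [3.141, 0.0, 1.447]
contact_force: [-0.0, -1.5, 0.8]
grip_width: 0.3
finger_force: 0.6
time: 4.28
tool_pos: [585.2, 51.4, 158.0]
tcp_rot: [3.141, -0.0, 1.448]
contact_force: [0.0, -0.6, 0.3]
grip_width: 0.6
finger_force: 0.2
[-0.1  0.1 56. ]
```

Now I'll press on in small steps, watching the force for contact with the leaf.

```bash
for i in 1 ; do
python3 -m creep '0.0004 0.003 -0.0005 0 0 0 0;0.0004 0.003 -0.0005 0 0 0 0' | grep -E "pos|contact"
python3 -m creep '0.0004 0.003 -0.0005 0 0 0 0;0.0004 0.003 -0.0005 0 0 0 0'| grep -E "pos|contact"
python3 -m creep '0.0004 0.003 -0.0005 0 0 0 0;0.0004 0.003 -0.0005 0 0 0 0'| grep -E "pos|contact"
done
```

```text
tool_pos: [586.0, 56.5, 157.1]
contact_force: [-0.4, -1.8, -0.5]
tool_pos: [586.7, 62.2, 156.0]
contact_force: [-1.3, -6.6, -0.4]
tool_pos: [587.4, 67.9, 154.8]
contact_force: [-0.9, -6.7, -0.7]
```

Force jumped to a steady 6.6 N, so the flap is flush and the cover is slipping back. I'll hold, back off and look.

```bash
python3 -m creep '0 0 0 0 0 0 0;0 0 0 0 0 0 0;0 0 0 0 0 0 0;0 0 0 0 0 0 0'| grep -E "pos|contact"
python3 -m creep '-0.001 -0.012 0 0 0 0 0;-0.002 -0.016 0 0 0 0 0;-0.001 -0.012 0.02 0 0 0 0;0 0 0.035 0 0 0 0;0 0 0.035 0 0 0 0;0 0 0.03 0 0 0 0;0 0 0 0 0 0 0'| grep -E "pos|contact"
python3 - <<'E'
from h import *
o=readout.get_obs();print(loc(o['tool_pos'])-[0,0,66])
a=viewer.capture("scene");b=viewer.capture("wrist")
cv2.imwrite("pics/s3.png",a[:,:,::-1])
cv2.imwrite("pics/p3.png",np.hstack([cv2.resize(a[130:310,250:430],(400,400)),cv2.resize(b,(400,300))[0:300].copy() if 0 else cv2.resize(b,(400,400))])[:,:,::-1])
E
```

```text
tool_pos: [587.5, 68.3, 155.0]
contact_force: [-0.9, -4.6, -0.5]
tool_pos: [585.8, 28.2, 282.2]
contact_force: [-0.2, 0.2, 0.4]
[  3.4 -22.9 180.2]
```

View pics/p3.png

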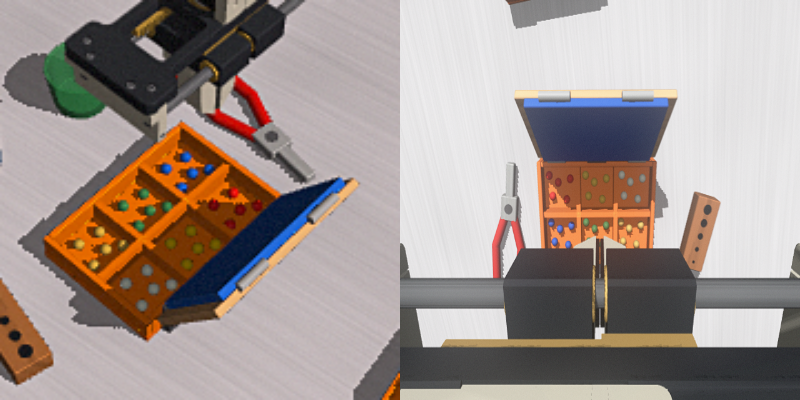

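The flap lies flush on the leaf's inner face, which is still open; the leaf's far edge runs from (218,318) to (358,180) in the crop. The bystanders are untouched. Next I'll measure that edge so I can reach behind it.

Run:
```python
from h import *
a=loc(onx("scene",(411,211),-80));b=loc(onx("scene",(348,273),80));print(a,b)
for p in(a,b): print(np.arctan2(p[2],-p[1]),np.hypot(p[1],p[2]))
print(wor(0,115,85))
```

```text
[-80.   62.7  83.5] [80.  63.4 78.7]
2.214872038091501 104.42001723807557
2.2489370395698387 101.06062536913177
[599.3 165.5 121. ]
```

```bash
python3 -m creep '0.0024 0.0195 -0.005 0 0 0 0;0.0024 0.0195 -0.005 0 0 0 0;0.0024 0.0195 -0.005 0 0 0 0;0.0024 0.0195 -0.005 0 0 0 0;0.0024 0.0195 -0.005 0 0 0 0;0.0024 0.0195 -0.005 0 0 0 0;0 0 0 0 0 0 0' | grep -E "pos|contact"
python3 -m creep '0 0 -0.021 0 0 0 0;0 0 -0.021 0 0 0 0;0 0 -0.021 0 0 0 0;0 0 -0.021 0 0 0 0;0 0 0 0 0 0 0;0 0 0 0 0 0 0' | grep -E "pos|contact"
python3 -c "
from h import *
print(loc(readout.get_obs()['tool_pos'])-[0,0,66])"
python3 -m creep '-0.0009 -0.0069 0.0022 0 0 0 0;-0.0009 -0.0069 0.0022 0 0 0 0;-0.0009 -0.0069 0.0022 0 0 0 0;-0.0009 -0.0069 0.0022 0 0 0 0;-0.0009 -0.0069 0.0022 0 0 0 0;-0.0009 -0.0069 0.0022 0 0 0 0' | grep -E "pos|contact"
python3 -c "
from h import *
print(loc(readout.get_obs()['tool_pos'])-[0,0,66])"
```

```text
tool_pos: [596.8, 148.6, 241.8]
contact_force: [-1.2, -0.6, -0.3]
tool_pos: [597.0, 145.0, 159.4]
contact_force: [0.1, -0.7, 0.0]
[ 0.2 94.4 57.4]
tool_pos: [593.8, 104.9, 177.3]
contact_force: [0.9, 5.5, 5.1]
[ 1.9 54.2 75.3]
```

```bash
python3 -m creep '-0.0009 -0.007 0.0024 0 0 0 0;-0.0009 -0.007 0.0024 0 0 0 0;-0.0009 -0.007 0.0024 0 0 0 0;-0.0009 -0.007 0.0024 0 0 0 0;-0.0009 -0.007 0.0024 0 0 0 0' | grep -E "pos|contact"
python3 -m creep '-0.0009 -0.0076 -0.0003 0 0 0 0;-0.0009 -0.0076 -0.0003 0 0 0 0;-0.0009 -0.0076 -0.0003 0 0 0 0;0 0 0 0 0 0 0' | grep -E "pos|contact"
python3 - <<'E'
from h import *
o=readout.get_obs();print(loc(o['tool_pos'])-[0,0,66])
a=viewer.capture("scene");b=viewer.capture("wrist")
cv2.imwrite("pics/p4.png",np.hstack([cv2.resize(a[130:310,250:430],(400,400)),cv2.resize(b,(400,400))])[:,:,::-1])
E
```

```text
tool_pos: [588.1, 68.5, 186.9]
contact_force: [2.0, 4.1, -2.8]
tool_pos: [585.1, 44.7, 185.1]
contact_force: [0.0, 0.9, 1.2]
[ 0.6 -6.6 83.1]
```

View pics/p4.png

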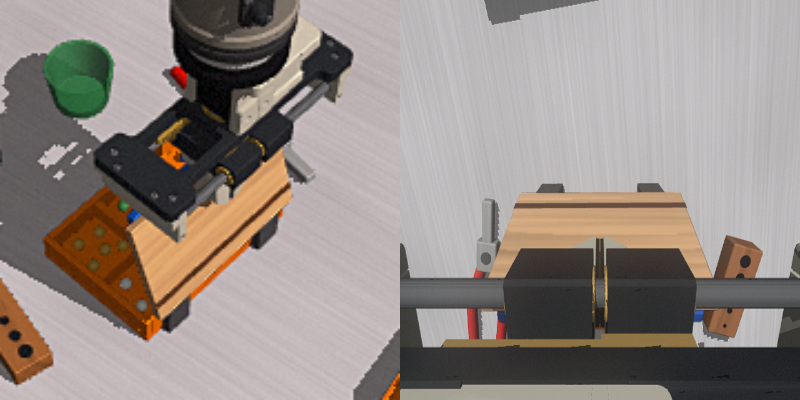

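The leaf is now just past upright (about 75°), and a thin blue strip shows beyond its far edge at (505,318) and (700,315). I'll check the strip's thickness to be sure the flap is still flush.

Run:
```python
from h import *
b=cv2.resize(viewer.capture("wrist")[360:460,440:600],(800,500),interpolation=0)
cv2.imwrite("pics/p5.png",b[:,:,::-1])
```

```text
(no output)
```

View pics/p5.png

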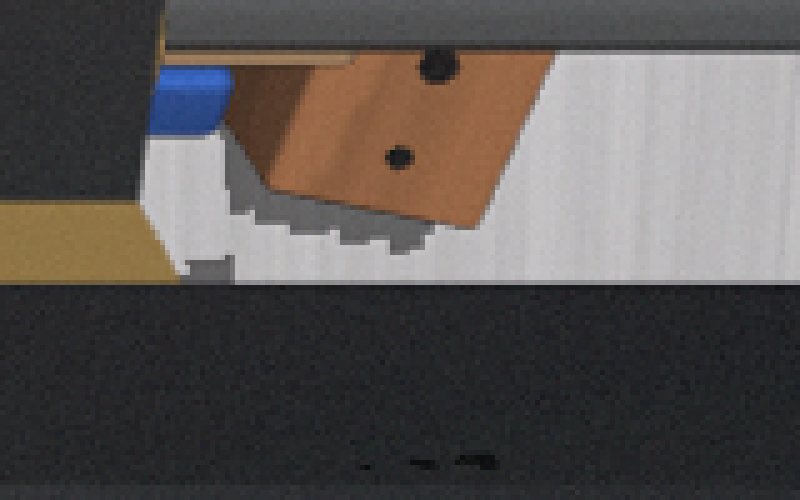

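The strip is about 13 px (6 mm) thick, just the flap's own edge, so it is still flush. I'll continue the swing.

```bash
python3 -m creep '-0.0009 -0.0073 -0.0018 0 0 0 0;-0.0009 -0.0073 -0.0018 0 0 0 0;-0.0009 -0.0073 -0.0018 0 0 0 0;-0.0008 -0.0065 -0.003 0 0 0 0;-0.0008 -0.0065 -0.004 0 0 0 0;-0.0008 -0.0065 -0.004 0 0 0 0' | grep -E "pos|contact"
python3 -m creep '-0.0006 -0.0051 -0.0057 0 0 0 0;-0.0006 -0.0051 -0.0057 0 0 0 0;-0.0006 -0.0051 -0.0057 0 0 0 0;-0.0003 -0.0027 -0.0052 0 0 0 0;-0.0003 -0.0027 -0.0052 0 0 0 0;-0.0003 -0.0027 -0.0052 0 0 0 0;-0.0003 -0.0027 -0.0052 0 0 0 0' | grep -E "pos|contact"
python3 -c "
from h import *
print(loc(readout.get_obs()['tool_pos'])-[0,0,66])"
```

```text
tool_pos: [580.1, 4.2, 168.5]
contact_force: [-0.3, 4.3, 0.4]
tool_pos: [577.1, -21.5, 130.5]
contact_force: [-1.9, 2.8, 2.5]
[  0.7 -73.2  28.5]
```

```bash
python3 -m creep '-0.0002 -0.0015 -0.003 0 0 0 0;-0.0002 -0.0015 -0.003 0 0 0 0;-0.0001 -0.001 -0.003 0 0 0 0;-0.0001 -0.001 -0.003 0 0 0 0;0 0 -0.002 0 0 0 0;0 0 -0.002 0 0 0 0' | grep -E "pos|contact"
python3 -m creep '0 0 -0.001 0 0 0 0;0 0 -0.001 0 0 0 0;0 0 0 0 0 0 0' | grep -E "pos|contact"
python3 -m creep '0 0 -0.001 0 0 0 0;0 0 0 0 0 0 0' | grep -E "pos|contact"
```

```text
tool_pos: [576.8, -26.5, 115.0]
contact_force: [-1.3, -1.3, 2.2]
tool_pos: [576.7, -26.6, 113.0]
contact_force: [0.8, -1.5, 1.0]
tool_pos: [576.8, -26.4, 112.1]
contact_force: [0.2, -1.7, 2.8]
```

```bash
python3 -m creep '0 0 -0.001 0 0 0 0;0 0 0 0 0 0 0' | grep -E "pos|contact"
python3 -m creep '0 0 -0.001 0 0 0 0;0 0 0 0 0 0 0' | grep -E "pos|contact"
python3 -m creep '0 0 -0.0005 0 0 0 0;0 0 0 0 0 0 0' | grep -E "pos|contact"
```

```text
tool_pos: [576.8, -26.3, 111.0]
contact_force: [0.4, -2.0, 2.3]
tool_pos: [576.8, -26.2, 110.0]
contact_force: [0.9, -1.7, 2.1]
tool_pos: [576.8, -26.2, 109.7]
contact_force: [0.0, -2.9, 3.9]
```

```bash
python3 -m creep '0 0 -0.0005 0 0 0 0;0 0 0 0 0 0 0' | grep -E "pos|contact"
python3 -m creep '0 0 -0.0005 0 0 0 0;0 0 0 0 0 0 0' | grep -E "pos|contact"
python3 -m creep '0 0 -0.0005 0 0 0 0;0 0 0 0 0 0 0' | grep -E "pos|contact"
```

```text
tool_pos: [576.8, -26.2, 109.7]
contact_force: [-1.1, -3.1, 7.4]
tool_pos: [576.8, -26.2, 109.6]
contact_force: [-2.0, -2.6, 11.1]
tool_pos: [576.8, -26.3, 109.5]
contact_force: [-3.6, -2.6, 14.6]
```

The tool has stalled at z = 109.6 while the force climbs to about 15 N, so the cover is at its stop. I'll hold briefly, lift off and check.

```bash
python3 -m creep '0 0 0 0 0 0 0;0 0 0 0 0 0 0;0 0 0 0 0 0 0' | grep -E "pos|contact"
python3 -m creep '0 0 0.005 0 0 0 0;0 0 0.02 0 0 0 0;0 0 0.035 0 0 0 0;0 0 0.035 0 0 0 0;0 0.03 0.03 0 0 0 0;0 0.03 0.03 0 0 0 0;0 0.03 0 0 0 0 0;0 0 0 0 0 0 0' | grep -E "pos|contact"
python3 -m creep '0 0.03 0 0 0 0 0;0 0.04 0 0 0 0 0;0 0.04 0 0 0 0 0;0 0.04 0 0 0 0 0;0 0.03 0 0 0 0 0;0 0 0 0 0 0 0' | grep -E "pos|contact"
python3 - <<'E'
from h import *
a=viewer.capture("scene");b=viewer.capture("top")
cv2.imwrite("pics/p6.png",np.hstack([cv2.resize(a[130:310,190:430],(400,300)),cv2.resize(b[100:400,200:520],(400,375))[:300]])[:,:,::-1])
E
```

```text
tool_pos: [576.8, -26.2, 109.5]
contact_force: [-2.6, -2.4, 13.8]
tool_pos: [576.6, 67.8, 263.7]
contact_force: [-0.6, 0.0, -0.9]
tool_pos: [575.1, 248.2, 260.4]
contact_force: [-1.0, -0.9, -0.0]
```

View pics/p6.png

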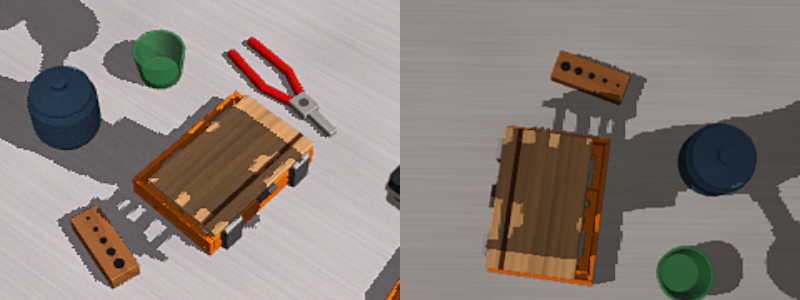

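The cover lies shut and level on the tray with no blue showing, and the bystanders haven't moved. I'll hand in.

```bash
python3 -c "
from plant import order
print(order.close_job())"
```

```text
the job is handed in; nothing more can be done
None
```

I folded the flap flush on the open leaf, swung the pair shut with about 15 N at the stop, let go and handed the job in; the last picture showed the cover shut and nothing else moved, and no verdict came back.

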